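Open the garnish canister whose thread hand is unknown

ROBOT

A 6-joint arm with a two-finger parallel gripper is mounted at the origin on a cart in front of the work surface, level with it; the furniture and walls round the work are solid. World frame = base frame: x ahead of the robot, y to its left, z up, the work surface at z = 0. Lengths are in mm, angles in rad, forces in N, time in s.
With the tool pointing down it reaches from about 350 to 800 mm from the base axis. Payload 7.3 kg.
Tool frame: the origin (TCP) lies midway between the tips of the shut fingers; the grasp point (between the pads) lies 19 mm behind it (arm.pinch_z is the distance from the TCP to the grasp point, in mm); z points along the fingers, y is the direction in which the jaws open and shut (so a half turn about z gives the same grasp; the last joint's range is limited). The gripper opens to 85 mm and grips with 20 to 120 N. Pads are 22 mm wide; open, the fingers measure 114 mm over their backs; the gripper's body (76 mm by 85 mm) begins 54 mm behind the grasp point. The pads swing forward as they close: fully open they stand 13 mm farther back than shut.
Start: joints at [-1.491, 0.342, 1.524, -0, 1.275, -0.146], TCP at [117.562, -511.687, 231.322] pointing down, gripper open.
Joint ranges: [-2.53, 2.53], [-0.77, 2.02], [0.04, 2.7], [-1, 4.14], [0.28, 2.66], [-3.11, 3.11]. Speed limits (rad/s): [2.57, 2.57, 3.14, 3.14, 3.14, 3.14].

INTERFACE

Orientations are given as a unit quaternion [x, y, z, w].
In Python, from rig import arm, eyes, order gives the robot as it stands.
- The arm moves only by the tool step_arm, never from a script. Its argument "motion" is a list of rows, each an object of numbers: "dx", "dy", "dz": the shift along the tool's x, y, z in mm; "ax", "ay", "az": the turn, a rotation vector about the tool's x, y, z in degrees. In form: [{"dx": .., "dy": .., "dz": .., "ax": .., "ay": .., "az": ..}, ...]. A call has 1 to 20 rows; each row is the pose to reach, as a shift and turn from the pose measured when the call began, along the tool's axes at that moment; what a row does not reach only later rows make up. A row lasts 1/10 s, in which the tool goes at most 50 mm and 8.59 degrees, less where a joint would pass 70% of its speed; a pose out of reach is approached as far as the arm can. A call with a gripper value outside its range is refused whole. "fingers" is the closure in counts, from 0 (fully open) to 255 (shut), set as the call begins (left out, the last holds). The fingers move at their own pace and stop on an object; "newtons" is the grip in N (left out, the last holds). Time passes only in rows, so rows that repeat a pose let the fingers close. It gives the time, the measured TCP pose, the force and the opening at its end, in the units of the state.
- arm.sense(): the state, without advancing time (a new reading comes with each control period).
- eyes.snapshot(name): name is "scene" or "top" or "wrist"; returns a dict with "image" (420x560x3 uint8, blue, green, red), "fx", "fy", "cx", "cy" (pixels), "rvec" (rotation vector, rad) and "tvec" (3), from world to camera coordinates, as OpenCV has them. Camera axes: x right, y down, z forward; pixel columns grow to the right and rows downward; lengths in mm; the calibration is good to about 2 mm. A picture is of the moment at which its call begins. There is no depth.
- order.job_done(): hands the job in, once; it reports no verdict.
The state is a dict: "time": time; "q": joint angles; "qd": joint speeds; "joint_efforts": joint torques, N m; "ee_pos": TCP position; "tool_rot": TCP orientation; "wrist_force": force on the tool from outside, world axes, zero at the start; "torque": the same for the moment, N m; "grip_width": opening from 0.0 (shut) to 1.0 (fully open).
Only numpy, scipy, OpenCV 4.12 (cv2) and the standard library are available. Lean on these libraries where they do the work, as an engineer would, in place of code of your own. Each camera call takes 0.05 s, during which the arm holds its last target.

TASK

Take the screw cap off the copper garnish canister that stands at the front of the worktop, not its twin at the back under the shelf. One of the two has a left-hand thread and you cannot see which, so try loosening the cap gently one way and then the other until it comes free. Lift it off and finish still holding the cap level in the air, about a hand's width above the open mouth of its canister, without disturbing the other things.

Things in the scene. Friction and masses are not known exactly. Their poses are not given: they have to be found in the camera images.
- canister_1: One of two look-alike round copper canisters, 89 mm wide at the foot, 82 mm body, shoulder at 80 mm height, 118 mm to its mouth; stuck fast to the worktop, neither turns nor lifts. Origin: centre of its underside, z up. One stands alone at the front (x below 0.6), the other at the back under the shelf (x about 0.7); which is which changes.
- canister_1_mouth (a point): Centre of the mouth of canister_1, 118 mm above the worktop, on a steel neck 46 mm wide with a coarse two-start quick thread, hidden by the cap. One canister has a right-hand thread (loosens counter-clockwise seen from above), the other a left-hand one (loosens clockwise); nothing visible shows which.
- cap_1_center (a point): Centre (half-way up) of the cap of canister_1: black, round, with 20 facets and a brass disc on top, 60 mm across, 40 mm tall, about 70 g, hollow below a 10 mm crown. Screwed on, it stands 88 to 128 mm above the worktop, centre at 108 mm, nothing within 8 mm below its edge; grip it across its sides. z is its axis, up.
- cap_1: Cap of canister_1; origin at the centre of its lower edge. Turned the loosening way it runs almost freely, can be lifted off after 50 to 115 degrees and meets a stop beyond 120. Turned the tightening way it meets a hard stop within 20 degrees. While still threaded it has 3 mm of play upwards and sideways and then is held.
- canister_2: One of two look-alike round copper canisters, 89 mm wide at the foot, 82 mm body, shoulder at 80 mm height, 118 mm to its mouth; stuck fast to the worktop, neither turns nor lifts. Origin: centre of its underside, z up. One stands alone at the front (x below 0.6), the other at the back under the shelf (x about 0.7); which is which changes.
- canister_2_mouth (a point): Centre of the mouth of canister_2, 118 mm above the worktop, on a steel neck 46 mm wide with a coarse two-start quick thread, hidden by the cap. One canister has a right-hand thread (loosens counter-clockwise seen from above), the other a left-hand one (loosens clockwise); nothing visible shows which.
- cap_2_center (a point): Centre (half-way up) of the cap of canister_2: black, round, with 20 facets and a brass disc on top, 60 mm across, 40 mm tall, about 70 g, hollow below a 10 mm crown. Screwed on, it stands 88 to 128 mm above the worktop, centre at 108 mm, nothing within 8 mm below its edge; grip it across its sides. z is its axis, up.
- cap_2: Cap of canister_2; origin at the centre of its lower edge. Turned the loosening way it runs almost freely, can be lifted off after 50 to 115 degrees and meets a stop beyond 120. Turned the tightening way it meets a hard stop within 20 degrees. While still threaded it has 3 mm of play upwards and sideways and then is held.
- jigger_base (a point): Bystander: steel double-cone jigger, 44 mm wide, 88 mm tall; the point is the centre of its underside. Loose; at the side of the worktop.
- bitters_orange_base (a point): Bystander: small dosing bottle of amber glass with black dropper top, 48 mm wide, 142 mm tall; the point is the centre of its underside. Loose; at the side of the worktop.
- bitters_herb_base (a point): Bystander: small dosing bottle of green-tinged glass with black dropper top, 43 mm wide, 132 mm tall; the point is the centre of its underside. Loose; at the side of the worktop.
- wine_stopper_base (a point): Bystander: steel bottle stopper, 37 mm wide, 73 mm tall; the point is the centre of its underside. Loose; at the side of the worktop.
- corkscrew_base (a point): Bystander: steel wing corkscrew standing upright, 41x64 mm, 166 mm tall; the point is the centre of its underside. Loose; at the side of the worktop.

How it is judged (in metres and radians):
On the way:
1. the front canister's cap has been turned out of its thread (at least 30 degrees) while still on the neck (((world x of canister_1 below 0.63 m and angle between the x axis of cap_1_center and the x axis of canister_1, either way round above 0.5 rad and height (world z) of cap_1_center below 0.118 m) or (world x of canister_2 below 0.63 m and angle between the x axis of cap_2_center and the x axis of canister_2, either way round above 0.5 rad and height (world z) of cap_2_center below 0.118 m))), for 0.05 s.
At the end, for the whole second after the job is handed in: The front canister's cap is held by the fingers (over 1 N), at rest, level within 20 degrees, its centre more than 0.16 m above the worktop (over 5 cm above where it sat) and within 0.10 m sideways of its canister's axis, not touching the canister (((world x of canister_1 below 0.63 m and height (world z) of cap_1_center above 0.16 m and horizontal distance between cap_1_center and canister_1_mouth below 0.1 m and angle between cap_1_center's own z axis and vertical below 0.35 rad and contact force between cap_1 and the fingers above 1 N and contact force between cap_1 and canister_1 below 0.05 N and linear speed of cap_1 below 0.03 m/s) or (world x of canister_2 below 0.63 m and height (world z) of cap_2_center above 0.16 m and horizontal distance between cap_2_center and canister_2_mouth below 0.1 m and angle between cap_2_center's own z axis and vertical below 0.35 rad and contact force between cap_2 and the fingers above 1 N and contact force between cap_2 and canister_2 below 0.05 N and linear speed of cap_2 below 0.03 m/s))); the arm keeps its last pose, push and grip.
It fails at once if the back canister's cap is moved or turned ((world x of canister_1 above 0.63 m and (distance of cap_1_center from where it was at the start of the episode above 0.01 m or angle between the x axis of cap_1_center and the x axis of canister_1, either way round above 0.5 rad)) or (world x of canister_2 above 0.63 m and (distance of cap_2_center from where it was at the start of the episode above 0.01 m or angle between the x axis of cap_2_center and the x axis of canister_2, either way round above 0.5 rad))).
It fails at once if a bystander is pushed or knocked more than 3 cm (distance of any of jigger_base, bitters_orange_base, bitters_herb_base, wine_stopper_base, corkscrew_base from where it was at the start of the episode above 0.03 m).
It also fails if it takes over 42 s, if anything falls off the work surface, if the arm or the gripper's body presses on something with over 40 N, if the wrist force passes 120 N, or if a joint passes its speed limit or range.

## Working session

There is one attempt and no reset: what is moved stays moved. The work goes in short steps, Python scripts to look and compute and a tool call to move; the robot and the scene stay as the last step left them, time stands still between calls to the robot, and variables do not carry over. Pictures are saved under pics/ and viewed, and the job is handed in when it is done.

Besides the shell and the picture viewer there is one more tool, called after "Request:" as name(argument=value, ...), one argument or row to a line, values as JSON. step_arm: Moves the arm, as the interface text tells. Its arguments: {"type":"object","properties":{"motion":{"type":"array","items":{"type":"object","properties":{"dx":{"type":"number"},"dy":{"type":"number"},"dz":{"type":"number"},"ax":{"type":"number"},"ay":{"type":"number"},"az":{"type":"number"}}}},"fingers":{"type":"number"},"newtons":{"type":"number"}},"required":["motion"]}

```bash
mkdir -p pics
python3 - <<'E'
from rig import arm,eyes,order
import cv2,json,numpy as np
s=arm.sense();print(s)
for n in ["scene","top"]:
    d=eyes.snapshot(n);cv2.imwrite(f"pics/{n}0.png",d["image"]);print(n,{k:v for k,v in d.items() if k!="image"})
    np.savez(f"{n}0.npz",**d)
E
```

```text
{'time': 0.0, 'q': array([-1.49100071e+00,  3.42742887e-01,  1.52501626e+00, -1.00125713e-05,
        1.27540451e+00, -1.45990819e-01]), 'qd': array([ 0.00100356, -0.00012644, -0.00133193,  0.00025849,  0.00060311,
        0.00138332]), 'joint_efforts': array([-2.10368024e-03, -4.33680654e+01, -2.46018738e+01, -3.61621169e-04,
        7.76238012e-03,  1.56586680e-05]), 'ee_pos': array([ 117.52429512, -511.26390488,  230.61576097]), 'tool_rot': array([ 9.93633855e-01,  1.12654986e-01,  2.12078759e-05, -7.85232538e-04]), 'wrist_force': array([-0.74044348,  0.53550364,  0.66157271]), 'torque': array([ 0.00875508, -0.01217051,  0.00208704]), 'grip_width': 1.000967435881745}
scene {'fx': 419.04136786678623, 'fy': 419.04136786678623, 'cx': 288.3188698733223, 'cy': 212.3322757983668, 'rvec': array([ 1.03364947, -2.53229325,  0.906088  ]), 'tvec': array([415.47107522, 348.55870413, 942.50339775])}
top {'fx': 435.0368590147089, 'fy': 435.0368590147089, 'cx': 275.8151793618888, 'cy': 209.47206803931118, 'rvec': array([ 2.3121491 , -1.79365356,  0.2318286 ]), 'tvec': array([-148.96107709,  565.25026541, 1320.11840527])}
```

View pics/scene0.png

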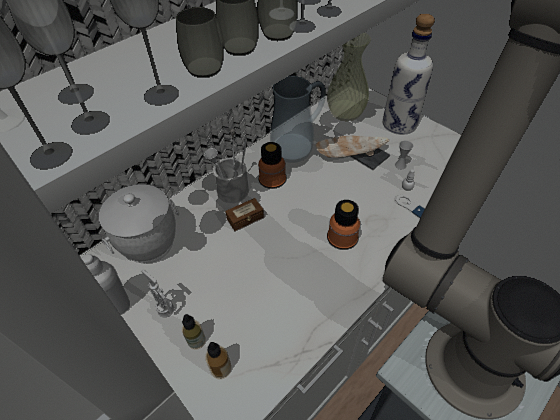

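View pics/top0.png

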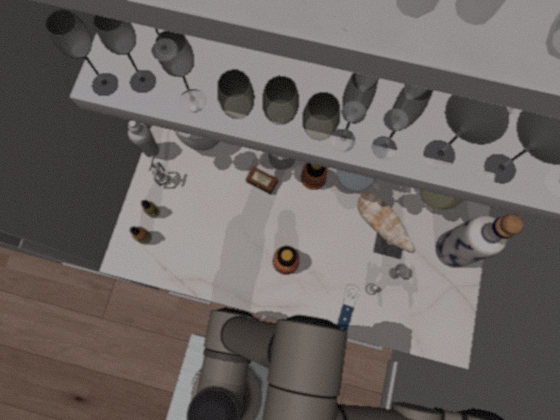

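The front canister is at about (346,225) in the scene view and (286,260) in the top view. The back twin is at (271,165) and (314,172). Next I'll locate the brass disc on the front cap.

```bash
cat > h.py <<'E'
import cv2,numpy as np
from scipy.spatial.transform import Rotation as R
def ray(d,u,v):
    r=cv2.Rodrigues(d["rvec"])[0];c=-r.T@d["tvec"]
    k=r.T@np.array([(u-d["cx"])/d["fx"],(v-d["cy"])/d["fy"],1]);return c,k/np.linalg.norm(k)
def onz(d,u,v,z):
    c,k=ray(d,u,v);return c+k*(z-c[2])/k[2]
def tri(rs):
    A=sum(np.eye(3)-np.outer(k,k) for c,k in rs);b=sum((np.eye(3)-np.outer(k,k))@c for c,k in rs);return np.linalg.solve(A,b)
def proj(d,p):
    return cv2.projectPoints(np.array([p],float),d["rvec"],d["tvec"],np.array([[d["fx"],0,d["cx"]],[0,d["fy"],d["cy"]],[0,0,1.]]),None)[0].ravel()
E
python3 - <<'E'
from h import *
rs=[]
for n,(x0,y0,x1,y1) in dict(scene=(330,195,365,225),top=(272,243,303,268)).items():
    d=dict(np.load(n+"0.npz"));im=d["image"]
    h=cv2.cvtColor(im,cv2.COLOR_BGR2HSV)[y0:y1,x0:x1]
    m=((h[...,1]>90)&(h[...,2]>60)&(h[...,0]>=14)&(h[...,0]<=30)).astype(np.uint8)
    k,l,st,ce=cv2.connectedComponentsWithStats(m);print(n,st[1:],ce[1:])
    i=1+np.argmax(st[1:,4]);u,v=ce[i]+[x0,y0]
    print(u,v,onz(d,u,v,128));rs.append(ray(d,u,v))
    im=cv2.resize(im[y0-30:y1+40,x0-30:x1+30],None,fx=5,fy=5);cv2.imwrite(f"pics/{n}crop.png",im)
p=tri(rs);print("tri",p,p)
E
```

```text
scene [[11  7 13 10 97]] [[16.80412371 11.84536082]]
346.8041237113402 206.84536082474227 [444.82235866 -75.13218528 128.        ]
top [[  9   6  12  12 114]] [[14.5        11.73684211]]
286.5 254.73684210526315 [442.81360172 -73.28900237 128.        ]
tri [442.87945745 -73.12318047 130.96968441] [442.87945745 -73.12318047 130.96968441]
```

```bash
python3 -c "
import cv2
a=cv2.imread('pics/scenecrop.png');b=cv2.imread('pics/topcrop.png');h=min(len(a),len(b))
o=cv2.hconcat([a[:h],b[:h]]);cv2.imwrite('pics/crops.png',cv2.resize(o,None,fx=.8,fy=.8));print(o.shape)"
```

```text
(475, 930, 3)
```

View pics/crops.png

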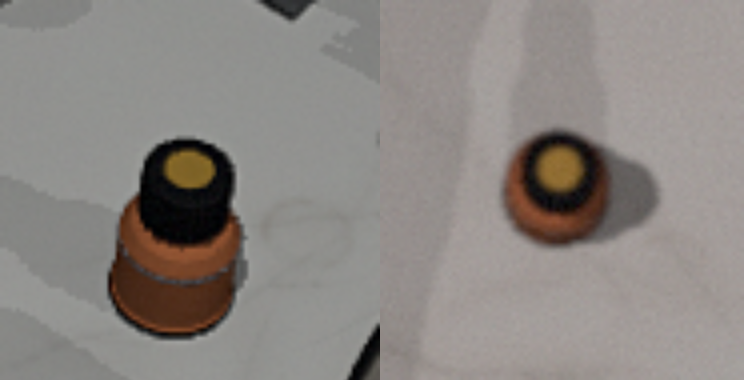

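```bash
cat >> h.py <<'E'
def shift(s,p):
    return R.from_quat(s["tool_rot"]).inv().apply(np.array(p)-s["ee_pos"])
E
python3 - <<'E'
from h import *
from rig import arm
s=arm.sense();print(shift(s,[443.5,-74,215]))
d=dict(np.load("top0.npz"));print(onz(d,465,262,0),onz(d,373,290,0),onz(d,400,272,0), onz(d,345,320,0))
E
```

```text
[ 415.59575241 -353.23600814   16.27010975]
[ 584.94190989 -642.45334239    0.        ] [ 421.35651016 -368.55565155    0.        ] [ 499.93893889 -442.42266434    0.        ] [ 307.32173272 -300.87428797    0.        ]
```

Request:
step_arm(
  motion=[
    {"dx": 416, "dy": -353, "dz": 16, "az": -76},
    {"dx": 416, "dy": -353, "dz": 16, "az": -76},
    {"dx": 416, "dy": -353, "dz": 16, "az": -76},
    {"dx": 416, "dy": -353, "dz": 16, "az": -76},
    {"dx": 416, "dy": -353, "dz": 16, "az": -76},
    {"dx": 416, "dy": -353, "dz": 16, "az": -76},
    {"dx": 416, "dy": -353, "dz": 16, "az": -76},
    {"dx": 416, "dy": -353, "dz": 16, "az": -76},
    {"dx": 416, "dy": -353, "dz": 16, "az": -76},
    {"dx": 416, "dy": -353, "dz": 16, "az": -76},
    {"dx": 416, "dy": -353, "dz": 16, "az": -76},
    {"dx": 416, "dy": -353, "dz": 16, "az": -76},
    {"dx": 416, "dy": -353, "dz": 16, "az": -76},
    {"dx": 416, "dy": -353, "dz": 16, "az": -76},
    {"dx": 416, "dy": -353, "dz": 16, "az": -76},
    {"dx": 416, "dy": -353, "dz": 16, "az": -76},
  ],
  fingers=0,
  newtons=40,
)

```text
$.motion[0]: bad value
```

Run:
```python
from h import *
from rig import arm,eyes
d=eyes.snapshot("wrist");cv2.imwrite("pics/w1.png",d["image"]);np.savez("w1.npz",**d)
s=arm.sense();print(s["time"],s["q"],s["ee_pos"],R.from_quat(s["tool_rot"]).as_matrix(),s["wrist_force"])
print(proj(d,[443.5,-74,128]),shift(s,[443.5,-74,91]))
im=d["image"];h=cv2.cvtColor(im,cv2.COLOR_BGR2HSV)
m=((h[...,1]>90)&(h[...,2]>60)&(h[...,0]>=14)&(h[...,0]<=30)).astype(np.uint8)
k,l,st,ce=cv2.connectedComponentsWithStats(m)
for i in range(1,k):
    if st[i,4]>200: print(st[i],ce[i],onz(d,*ce[i],128))
```

```text
0.15 [-1.49100237e+00  3.42544114e-01  1.52476793e+00 -4.83855437e-05
  1.27542811e+00 -1.46011371e-01] [ 117.52054229 -511.37218275  230.80560952] [[ 9.74610967e-01  2.23904991e-01 -1.37609474e-04]
 [ 2.23905000e-01 -9.74610307e-01  1.14016064e-03]
 [ 1.21172046e-04 -1.14202451e-03 -9.99999341e-01]] [ 0.70629845  0.02313671 -0.63065617]
[-506.75860451 -670.53003434] [ 415.61603261 -353.1193484   140.25933401]
```

View pics/w1.png

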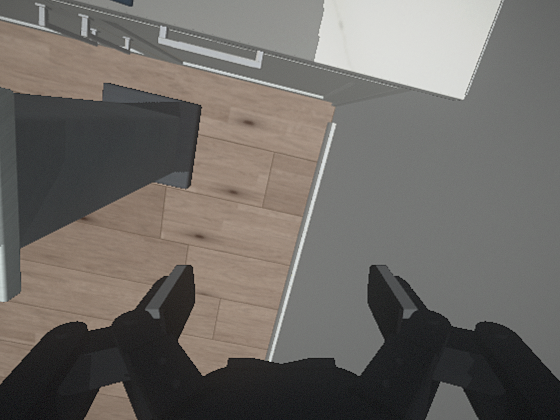

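The call was refused and nothing moved. The wrist view shows only the floor, with the open fingers at the bottom. I'll retry with every field filled in.

Request:
step_arm(
  motion=[
    {"dx": 416, "dy": -353, "dz": 16, "ax": 0, "ay": 0, "az": -76},
    {"dx": 416, "dy": -353, "dz": 16, "ax": 0, "ay": 0, "az": -76},
    {"dx": 416, "dy": -353, "dz": 16, "ax": 0, "ay": 0, "az": -76},
    {"dx": 416, "dy": -353, "dz": 16, "ax": 0, "ay": 0, "az": -76},
    {"dx": 416, "dy": -353, "dz": 16, "ax": 0, "ay": 0, "az": -76},
    {"dx": 416, "dy": -353, "dz": 16, "ax": 0, "ay": 0, "az": -76},
    {"dx": 416, "dy": -353, "dz": 16, "ax": 0, "ay": 0, "az": -76},
    {"dx": 416, "dy": -353, "dz": 16, "ax": 0, "ay": 0, "az": -76},
    {"dx": 416, "dy": -353, "dz": 16, "ax": 0, "ay": 0, "az": -76},
    {"dx": 416, "dy": -353, "dz": 16, "ax": 0, "ay": 0, "az": -76},
    {"dx": 416, "dy": -353, "dz": 16, "ax": 0, "ay": 0, "az": -76},
    {"dx": 416, "dy": -353, "dz": 16, "ax": 0, "ay": 0, "az": -76},
    {"dx": 416, "dy": -353, "dz": 16, "ax": 0, "ay": 0, "az": -76},
    {"dx": 416, "dy": -353, "dz": 16, "ax": 0, "ay": 0, "az": -76},
    {"dx": 416, "dy": -353, "dz": 16, "ax": 0, "ay": 0, "az": -76},
    {"dx": 416, "dy": -353, "dz": 16, "ax": 0, "ay": 0, "az": -76},
  ],
  fingers=0,
  newtons=40,
)

```text
time: 1.75
ee_pos: [443.5, -75.2, 215.4]
tool_rot: [0.714, 0.7, 0.0, -0.0]
wrist_force: [-0.7, 0.3, -0.3]
grip_width: 1.0
```

```bash
cat > look.py <<'E'
from h import *
import sys
from rig import arm,eyes
n=sys.argv[1]
d=eyes.snapshot("wrist");cv2.imwrite(f"pics/{n}.png",d["image"]);np.savez(f"{n}.npz",**d)
s=arm.sense();print(s["time"],s["q"].round(3),s["ee_pos"].round(1),"F",s["wrist_force"].round(1),"T",s["torque"].round(2),s["grip_width"])
print(R.from_quat(s["tool_rot"]).as_matrix().round(4))
print(shift(s,[443.5,-74,91]))
im=d["image"];h=cv2.cvtColor(im,cv2.COLOR_BGR2HSV)
m=((h[...,1]>90)&(h[...,2]>60)&(h[...,0]>=14)&(h[...,0]<=30)).astype(np.uint8)
k,l,st,ce=cv2.connectedComponentsWithStats(m)
for i in range(1,k):
    if st[i,4]>200: print(st[i],ce[i],onz(d,*ce[i],128))
E
python3 look.py w2
```

```text
1.8 [-3.390e-01  2.200e-01  1.743e+00  1.000e-03  1.179e+00 -3.190e-01] [443.6 -75.1 215.4] F [-0.4 -0.9  0.1] T [ 0.02 -0.02 -0.02] 0.9947880537145348
[[ 2.060e-02  9.998e-01  1.000e-04]
 [ 9.998e-01 -2.060e-02  1.000e-03]
 [ 1.000e-03  1.000e-04 -1.000e+00]]
[  1.00376066  -0.1253188  124.40459178]
[ 262  196   40   38 1161] [281.61412575 214.96296296] [445.62374354 -74.17143615 128.        ]
```

View pics/w2.png

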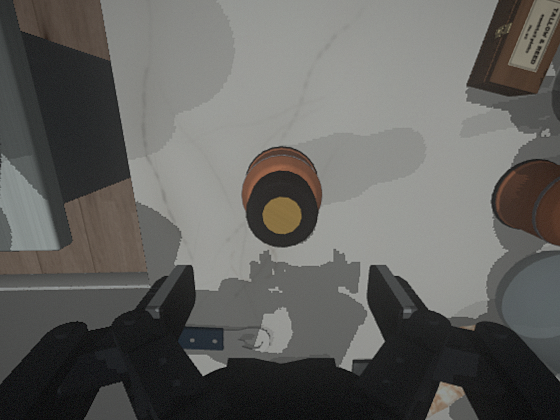

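The wrist view shows the cap's brass disc at (282,215), which puts it at (445.6, -74.2), in agreement with the other views. I'll descend over (444.5, -74) and check before gripping.

Request:
step_arm(
  motion=[
    {"dx": 1, "dy": 1, "dz": 40, "ax": 0, "ay": 0, "az": 0},
    {"dx": 1, "dy": 1, "dz": 75, "ax": 0, "ay": 0, "az": 0},
    {"dx": 1, "dy": 1, "dz": 100, "ax": 0, "ay": 0, "az": 0},
    {"dx": 1, "dy": 1, "dz": 115, "ax": 0, "ay": 0, "az": 0},
    {"dx": 1, "dy": 1, "dz": 124, "ax": 0, "ay": 0, "az": 0},
    {"dx": 1, "dy": 1, "dz": 124, "ax": 0, "ay": 0, "az": 0},
  ],
)

```text
time: 2.4
ee_pos: [444.0, -74.2, 90.7]
tool_rot: [0.715, 0.7, -0.0, -0.001]
wrist_force: [-0.3, -0.4, 0.5]
grip_width: 1.002
```

Request:
step_arm(
  motion=[
    {"dx": 0, "dy": 0, "dz": 0, "ax": 0, "ay": 0, "az": 0},
    {"dx": 0, "dy": 0, "dz": 0, "ax": 0, "ay": 0, "az": 0},
    {"dx": 0, "dy": 0, "dz": 0, "ax": 0, "ay": 0, "az": 0},
    {"dx": 0, "dy": 0, "dz": 0, "ax": 0, "ay": 0, "az": 0},
    {"dx": 0, "dy": 0, "dz": 0, "ax": 0, "ay": 0, "az": 0},
    {"dx": 0, "dy": 0, "dz": 0, "ax": 0, "ay": 0, "az": 0},
    {"dx": 0, "dy": 0, "dz": 0, "ax": 0, "ay": 0, "az": 0},
    {"dx": 0, "dy": 0, "dz": 0, "ax": 0, "ay": 0, "az": 0},
  ],
  fingers=255,
  newtons=40,
)

```text
time: 3.2
ee_pos: [444.7, -74.6, 91.8]
tool_rot: [0.715, 0.7, 0.0, -0.0]
wrist_force: [-1.0, -0.3, 6.6]
grip_width: 0.692
```

```bash
python3 look.py w3
```

```text
3.25 [-3.370e-01  3.870e-01  1.909e+00  1.000e-03  8.460e-01 -3.160e-01] [444.7 -74.6  91.8] F [-1.6 -1.1  6.2] T [-0.1   0.24 -0.01] 0.6927710250256386
[[ 2.130e-02  9.998e-01  5.000e-04]
 [ 9.998e-01 -2.130e-02  6.000e-04]
 [ 6.000e-04  5.000e-04 -1.000e+00]]
[ 0.57951276 -1.22975157  0.81672626]
[ 242  276   78   66 3955] [280.57420986 308.44500632] [445.9821129  -74.26642278 128.        ]
```

View pics/w3.png

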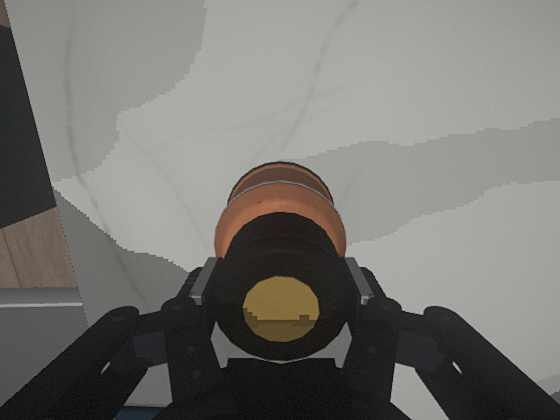

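The grip is good: 0.69 × 85 ≈ 59 mm, the cap's width. The disc is centred at (281,308) between the pads. I'll first try a gentle counter-clockwise turn, which is az negative.

Request:
step_arm(
  motion=[
    {"dx": 0, "dy": 0, "dz": -1, "ax": 0, "ay": 0, "az": -4},
    {"dx": 0, "dy": 0, "dz": -1, "ax": 0, "ay": 0, "az": -8},
    {"dx": 0, "dy": 0, "dz": -1, "ax": 0, "ay": 0, "az": -12},
    {"dx": 0, "dy": 0, "dz": -1, "ax": 0, "ay": 0, "az": -15},
    {"dx": 0, "dy": 0, "dz": -1, "ax": 0, "ay": 0, "az": -15},
  ],
)

```text
time: 3.75
ee_pos: [444.9, -73.6, 93.3]
tool_rot: [0.618, 0.786, 0.002, -0.0]
wrist_force: [0.8, 5.5, 3.1]
grip_width: 0.69
```

```bash
python3 look.py w4
```

```text
3.8 [-0.336  0.384  1.908  0.004  0.85  -0.577] [444.9 -73.6  93.3] F [-0.1  5.3  2.6] T [ 0.94 -0.02 -1.15] 0.6902180848777957
[[-0.2352  0.9719  0.0015]
 [ 0.9719  0.2352  0.0029]
 [ 0.0025  0.0022 -1.    ]]
[-0.09668269 -1.48464107  2.30993824]
[ 243  279   76   66 3855] [280.55434501 311.62023346] [446.70870529 -75.93162165 128.        ]
```

The reaction torque is −1.15 N·m, so this direction hits the stop. It's a left-hand thread, so I'll turn clockwise.

Request:
step_arm(
  motion=[
    {"dx": 0, "dy": 0, "dz": 0, "ax": 0, "ay": 0, "az": 6},
    {"dx": 0, "dy": 0, "dz": 0, "ax": 0, "ay": 0, "az": 12},
    {"dx": 0, "dy": 0, "dz": 0, "ax": 0, "ay": 0, "az": 18},
    {"dx": 0, "dy": 0, "dz": 0, "ax": 0, "ay": 0, "az": 24},
    {"dx": 0, "dy": 0, "dz": 0, "ax": 0, "ay": 0, "az": 30},
    {"dx": 0, "dy": 0, "dz": 0, "ax": 0, "ay": 0, "az": 36},
    {"dx": 0, "dy": 0, "dz": 0, "ax": 0, "ay": 0, "az": 40},
    {"dx": 0, "dy": 0, "dz": 0, "ax": 0, "ay": 0, "az": 40},
  ],
)

```text
time: 4.6
ee_pos: [445.0, -73.6, 93.6]
tool_rot: [0.85, 0.527, 0.002, -0.001]
wrist_force: [-0.4, -0.3, -1.6]
grip_width: 0.691
```

```bash
python3 look.py w5
```

```text
4.65 [-0.336  0.383  1.908  0.004  0.85   0.12 ] [445.  -73.6  93.5] F [ 0.  -0.  -1.7] T [0.05 0.01 0.  ] 0.6953250575614099
[[ 4.431e-01  8.965e-01  1.900e-03]
 [ 8.965e-01 -4.431e-01  2.800e-03]
 [ 3.300e-03  5.000e-04 -1.000e+00]]
[-1.06037388 -1.15975955  2.51870513]
[ 243  279   76   66 3878] [280.69339866 311.58096957] [445.10706769 -75.79365081 128.        ]
```

View pics/w5.png

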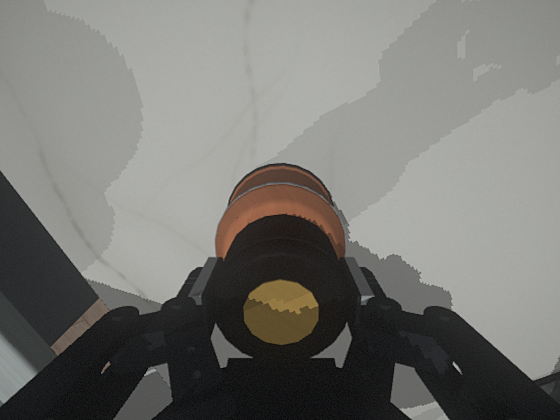

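It turns freely, with about 0 N·m now. I'll continue clockwise.

Request:
step_arm(
  motion=[
    {"dx": 0, "dy": 0, "dz": 0, "ax": 0, "ay": 0, "az": 7},
    {"dx": 0, "dy": 0, "dz": 0, "ax": 0, "ay": 0, "az": 14},
    {"dx": 0, "dy": 0, "dz": 0, "ax": 0, "ay": 0, "az": 21},
    {"dx": 0, "dy": 0, "dz": 0, "ax": 0, "ay": 0, "az": 28},
    {"dx": 0, "dy": 0, "dz": 0, "ax": 0, "ay": 0, "az": 35},
    {"dx": 0, "dy": 0, "dz": 0, "ax": 0, "ay": 0, "az": 42},
    {"dx": 0, "dy": 0, "dz": 0, "ax": 0, "ay": 0, "az": 49},
    {"dx": 0, "dy": 0, "dz": 0, "ax": 0, "ay": 0, "az": 55},
    {"dx": 0, "dy": 0, "dz": 0, "ax": 0, "ay": 0, "az": 55},
  ],
)

```text
time: 5.55
ee_pos: [445.0, -73.6, 93.6]
tool_rot: [0.997, 0.076, 0.001, -0.001]
wrist_force: [-0.0, -0.2, -1.2]
grip_width: 0.691
```

```bash
python3 look.py w6
```

```text
5.6 [-0.336  0.383  1.907  0.004  0.85   1.076] [445.  -73.6  93.6] F [ 0.3 -0.4 -1. ] T [-0.04  0.02  0.05] 0.6920353130106921
[[ 0.9879  0.1549  0.0021]
 [ 0.1549 -0.9879  0.0027]
 [ 0.0025 -0.0023 -1.    ]]
[-1.58551934  0.19092866  2.59514022]
[ 243  279   76   66 3873] [280.73095791 311.84146656] [443.6518635  -73.85974726 128.        ]
```

Request:
step_arm(
  motion=[
    {"dx": 0, "dy": 0, "dz": -1, "ax": 0, "ay": 0, "az": 0},
    {"dx": 0, "dy": 0, "dz": -2, "ax": 0, "ay": 0, "az": 0},
    {"dx": 0, "dy": 0, "dz": -3, "ax": 0, "ay": 0, "az": 0},
    {"dx": 0, "dy": 0, "dz": -4, "ax": 0, "ay": 0, "az": 0},
  ],
)

```text
time: 6.0
ee_pos: [445.1, -73.6, 97.7]
tool_rot: [0.997, 0.078, 0.001, -0.001]
wrist_force: [-0.5, -0.4, -0.7]
grip_width: 0.697
```

Request:
step_arm(
  motion=[
    {"dx": 0, "dy": 0, "dz": -1, "ax": 0, "ay": 0, "az": 0},
    {"dx": 0, "dy": 0, "dz": -2, "ax": 0, "ay": 0, "az": 0},
    {"dx": 0, "dy": 0, "dz": -3, "ax": 0, "ay": 0, "az": 0},
    {"dx": 0, "dy": 0, "dz": -4, "ax": 0, "ay": 0, "az": 0},
  ],
)

```text
time: 6.4
ee_pos: [445.0, -73.6, 101.8]
tool_rot: [0.997, 0.078, 0.001, -0.001]
wrist_force: [-0.6, 0.8, -0.6]
grip_width: 0.69
```

```bash
python3 look.py w7
```

```text
6.45 [-0.336  0.37   1.898  0.004  0.872  1.075] [445.1 -73.6 102. ] F [ 0.5  0.5 -1.2] T [-0.02 -0.   -0.02] 0.6927328989823092
[[ 0.9878  0.1557  0.0025]
 [ 0.1557 -0.9878  0.0025]
 [ 0.0028 -0.0021 -1.    ]]
[-1.70867098  0.12136795 10.95752696]
[ 243  279   76   66 3876] [280.70897833 311.82739938] [437.77106931 -74.80126174 128.        ]
```

The cap moves with the hand (disc still at (281,312)) and there is no resisting force, so it is free. Lifting.

Request:
step_arm(
  motion=[
    {"dx": 0, "dy": 0, "dz": -10, "ax": 0, "ay": 0, "az": 0},
    {"dx": 0, "dy": 0, "dz": -22, "ax": 0, "ay": 0, "az": 0},
    {"dx": 0, "dy": 0, "dz": -36, "ax": 0, "ay": 0, "az": 0},
    {"dx": 0, "dy": 0, "dz": -50, "ax": 0, "ay": 0, "az": 0},
    {"dx": 0, "dy": 0, "dz": -64, "ax": 0, "ay": 0, "az": 0},
    {"dx": 0, "dy": 0, "dz": -76, "ax": 0, "ay": 0, "az": 0},
    {"dx": 0, "dy": 0, "dz": -85, "ax": 0, "ay": 0, "az": 0},
    {"dx": 0, "dy": 0, "dz": -90, "ax": 0, "ay": 0, "az": 0},
    {"dx": 0, "dy": 0, "dz": -90, "ax": 0, "ay": 0, "az": 0},
    {"dx": 0, "dy": 0, "dz": -90, "ax": 0, "ay": 0, "az": 0},
  ],
)

```text
time: 7.45
ee_pos: [444.7, -73.8, 191.7]
tool_rot: [0.997, 0.078, 0.001, -0.001]
wrist_force: [0.2, 0.0, -0.6]
grip_width: 0.692
```

```bash
python3 look.py w8
python3 - <<'E'
from rig import eyes
import cv2
d=eyes.snapshot("scene");i=d["image"];w=eyes.snapshot("wrist")["image"]
cv2.imwrite("pics/s8.png",cv2.resize(i[80:330,150:460],None,fx=2.4,fy=2.4))
E
```

```text
7.5 [-0.337  0.246  1.78   0.004  1.115  1.076] [444.6 -73.8 191.5] F [-0.2 -0.7 -1.2] T [-0.04  0.02  0.02] 0.6898874636895623
[[ 0.9878  0.1556  0.0015]
 [ 0.1556 -0.9878  0.0029]
 [ 0.0019 -0.0026 -1.    ]]
[ -1.30230557   0.32506737 100.48258566]
[ 243  279   76   66 3879] [280.73420985 311.81928332] [372.87622126 -84.99489147 128.        ]
```

View pics/s8.png

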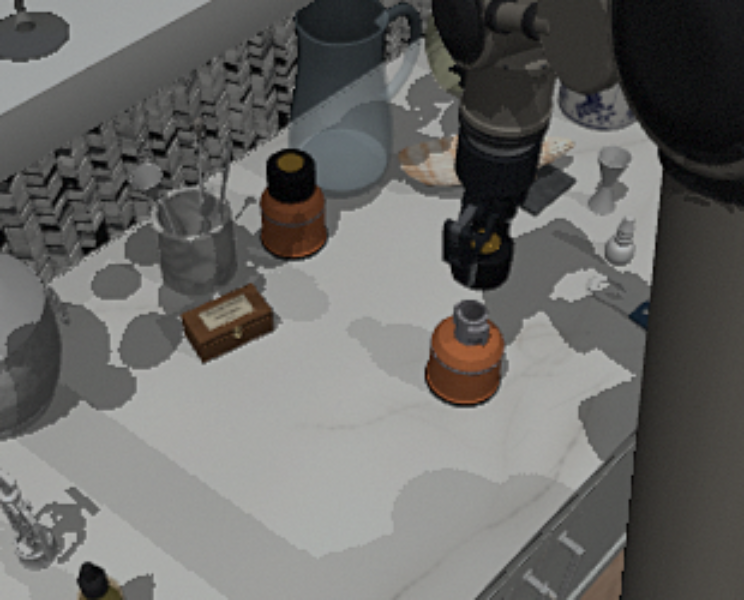

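View pics/w8.png

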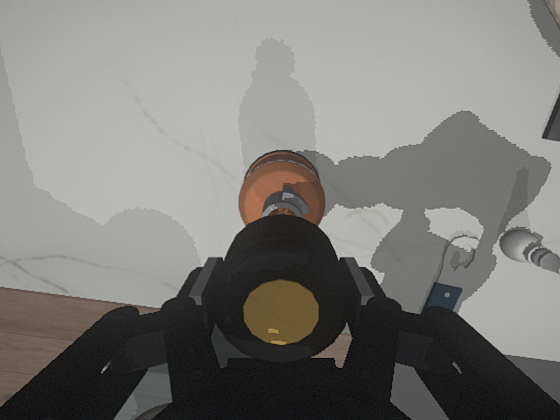

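The scene view shows the bare neck at (472,320) with the cap level in the fingers above it at (483,258). The back twin and the bystanders that are in view are where they were. Handing in.

```bash
python3 -c "
from rig import order,arm
s=arm.sense();print(s['time'],s['qd'].round(3));print(order.job_done())"
```

```text
7.6 [ 0.     0.001 -0.002  0.001 -0.001 -0.001]
the job is handed in; nothing more can be done
None
```

The front canister's cap is off, and I handed the job in with the arm holding it level above the open mouth. The job took 7.6 s of robot time.

- **Finding the thread:** I gripped the cap across its sides at 40 N. A gentle counter-clockwise turn met the stop, with a reaction of about 1.15 N·m. Clockwise ran freely, so this canister has the left-hand thread. I turned it about 80° past its starting angle while it was still on the neck.
- **Lifting off:** The cap came up with no resisting force. Its centre is now at about z = 0.21 m, within a few millimetres of the canister's axis.
- **Last checks:** The opening still reads 0.69 (about 59 mm), matching the cap. The cap sits in the same place in the wrist view as before the lift, and the joints are at rest. The bare neck is visible, and the back canister and the bystanders in view look undisturbed. I did not measure the bystanders' positions, and not all of them were in my last pictures.
- **Disagreements:** My position readings for the cap differed by 1 to 3 mm between views. The first move call was refused because of missing fields, and nothing moved.

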